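Clamp two culture bottles on the shaker with the eccentric-locked bar

ROBOT

A 6-joint arm with a two-finger parallel gripper is mounted at the origin on a cart in front of the work surface, level with it; the furniture and walls round the work are solid. World frame = base frame: x ahead of the robot, y to its left, z up, the work surface at z = 0. Lengths are in m, angles in rad, forces in N, time in s.
With the tool pointing down it reaches from about 0.375 to 0.9 m from the base axis. Payload 3.1 kg.
Tool frame: the origin (TCP) lies at the very end of the fingers, on their centre line; the grasp point (between the pads) lies 19 mm behind it (grip_depth is the distance from the TCP to the grasp point, in m); z points along the fingers, y is the line along which they close (so a half turn about z gives the same grasp; the last joint's range is limited). The gripper opens to 85 mm and grips with 20 to 120 N. Pads are 22 mm wide; open, the fingers measure 114 mm over their backs; the gripper's body (76 mm by 85 mm) begins 54 mm behind the grasp point. The pads swing forward as they close: fully open they stand 13 mm farther back than shut.
Start: joints at [1.083, 0.527, 1.433, -0, 1.181, -0.178], TCP at [0.191, 0.595, 0.231] pointing down, gripper open.
Joint ranges: [-3.08, 3.08], [-0.75, 2.2], [0.22, 2.44], [-1.43, 4.57], [0, 2.65], [-2.85, 2.85]. Speed limits (rad/s): [2.79, 2.79, 3.14, 3.14, 3.14, 3.14].

INTERFACE

Orientations are given as a unit quaternion [x, y, z, w].
In Python, from station import * gives the robot as it stands.
- The arm moves only by the tool apply_moves, never from a script. Its argument "plan" is a list of rows, each a list of 7 numbers: the shift along the tool's x, y, z in m, then the turn, a rotation vector about the tool's x, y, z in rad, then the gripper command: -1 is fully open, 1 is shut, values between are in proportion. In form: [[dx, dy, dz, wx, wy, wz, jaw], ...]. A call has 1 to 8 rows; each row shifts and turns the commanded pose from where the row before left it, along the tool's axes as they then stand; what a row does not reach is not made up. A row lasts 1/8 s, in which the tool goes at most 62.5 mm and 10.7 degrees, less where a joint would pass 70% of its speed; a pose out of reach is approached as far as the arm can. A call is refused whole if a number of a shift passes 0.0625 or a number of a turn 0.188, either way. A call with a gripper value outside its range is refused whole. The fingers move at their own pace and stop on an object; "force" is the grip in N (left out, the last holds). Time passes only in rows, so rows that do not move let the fingers close. It gives the time, the measured TCP pose, the force, the opening and the grip force at its end, in the units of the state.
- sense(): the state, without advancing time (a new reading comes with each control period).
- snapshot(name): name is "scene" or "top"; returns the picture (384x512x3 uint8, red, green, blue); there is no depth.
- calibration(name): a dict with "camera_matrix" (3x3 intrinsics, pixels), "k1" (the pictures are not rectified: a ray, as slopes to the right and down, at radius r is drawn at 1 + k1 r^2 times it, then the intrinsics apply), "R" (3x3) and "t" (3): a world point X has camera coordinates R X + t. Camera axes: x right, y down, z forward; pixel columns grow to the right and rows downward; lengths in m; the calibration is good to about 2 mm. A picture is of the moment at which its call begins. calibration takes no time and is no camera call.
- sign_off(): hands the job in; it is judged then, once.
The state is a dict: "t": time; "q": joint angles; "qd": joint speeds; "tau": joint torques, N m; "tcp_pos": TCP position; "tool_rot": TCP orientation; "force": force on the tool from outside, world axes, zero at the start; "ft_torque": the same for the moment, N m; "finger_gap": opening from 0.0 (shut) to 1.0 (fully open); "gripper_force": force on a finger pad.
Only numpy, scipy, OpenCV 4.12 (cv2) and the standard library are available. Lean on these libraries where they do the work, as an engineer would, in place of code of your own. Each camera call takes 0.05 s, during which the arm holds its last target. There are 200 camera calls.

TASK

Secure the two culture bottles on the orbital shaker: swing the red lever all the way clockwise so that the cam's low side faces the slide, push the blue pad until the clamping bar is fully home, then swing the lever all the way back to lock the bar. Do it by pushing with the fingertips only - grip and lift nothing, do not touch the bottles, keep them standing, and leave the other things on the bench alone.

Things in the scene. Friction and masses are not known exactly. Their poses are not given: they have to be found in the camera images.
- shaker: Orbital shaker, fixed on the bench: white housing, aluminium platform 310 (x) x 220 mm (y), its top 90 mm above the bench. Origin on the bench under the line of the slide. Shaker +x runs from its control panel (robot's side) to the fence at the far end, +y left, z up. The bottles stand on a black mat between the fence and a bar on a slide. The points fixed to shaker or slide have the shaker's axes.
- push_pad (a point): Centre of the blue pad (36 mm wide in y, 30 mm high, vertical, facing shaker -x) on the upright push plate of the clamp slide, 133 mm above the bench. Plate 40 mm wide, top edge 60 mm above the platform, foot on the dark carriage plate (top 103 mm above the bench). Push along shaker +x: about 2.5 N of friction, up to 5 N more from the bottles.
- clamp_slide (a joint): Travel of the clamp slide along shaker +x, m: 0 fully back, 0.060 fully home at its end stop, where the bar holds the bottles at the fence with 1 mm to spare. It stays where it is left. With the cam locked, its follower roller (steel, beside the cam) meets the cam's nose at about 0.028 and the slide goes no further.
- bar_face (a point): Centre of the rubber face of the clamping bar, which moves with the slide; 118 mm above the bench, 152 mm ahead (shaker +x) of the pad. Bar 170 mm wide, 40 mm high, lower edge 8 mm over the platform.
- fence_face (a point): Centre of the black rubber face of the fixed far fence (180 mm wide, 40 mm high), 118 mm above the bench, facing shaker -x.
- cam_lock (a joint): Angle of the eccentric lock (brass cam plate, red lever), rad, clockwise seen from above. 0: locked, cam nose across the roller's path, lever at its stop, pointing 165 deg anticlockwise from shaker +x (towards the robot). 1.75: released, cam's low side to the slide, lever at its other stop, 65 deg from +x (left). The roller passes above about 1.2. Turns with 5 N at the grip, stays where left.
- lever_grip (a point): Centre of the upright red round grip at the lever's end: 16 mm diameter, from 123 to 159 mm above the bench (this point 141 mm), 70 mm from the lock's pivot. The flat lever arm (14 mm wide, top 123 mm above the bench) runs from its foot to the pivot, and a boss 21 mm wide (top 124 mm) surrounds the foot. Moves with the lever.
- cam_pivot (a point): On the vertical axis of the lock, 141 mm above the bench (the hub ends at 131 mm); 45 mm behind (shaker -x) and 55 mm left (shaker +y) of the shaker's origin. Fixed to the shaker.
- bottle_b01: Loose serum bottle of brown sediment with a pale foam tablet on its neck, 52 mm diameter, about 120 mm high, 0.2 kg, the left (shaker +y) one on the shaker's mat (mat top 92 mm above the bench). Origin at the centre of its underside, z axis up its neck.
- bottle_b03: Loose serum bottle of brown sediment with a pale foam tablet on its neck, 52 mm diameter, about 120 mm high, 0.2 kg, the right (shaker -y) one on the shaker's mat (mat top 92 mm above the bench). Origin at the centre of its underside, z axis up its neck.
- wash_bottle: Bystander: white squeeze wash bottle, 99 x 78 x 236 mm. Origin at the centre of its underside.
- petri_a: Bystander: petri dish with pale yellow gel, 58 mm wide, 15 mm high. Origin at the centre of its underside.
- timer: Bystander: white digital timer, 64 x 70 x 20 mm. Origin at the centre of its underside.
- stopper: Bystander: red-brown rubber stopper, 27 mm wide, 30 mm high. Origin at the centre of its underside.
- blue_marker: Bystander: white and blue felt marker, 145 x 15 mm, lying flat. Origin at the centre of its underside.

How it is judged:
By the outcome, as a careful person would: the job done as asked, in the order asked, and still so for the second after the job is handed in, with the robot touching nothing.
It also fails if it takes over 66 s, if anything falls off the work surface, if the arm or the gripper's body presses on something with over 40 N, if the wrist force passes 120 N, or if a joint passes its speed limit or range.

## Working session

There is one attempt and no reset: what is moved stays moved. The work goes in short steps, Python scripts to look and compute and a tool call to move; the robot and the scene stay as the last step left them, time stands still between calls to the robot, and variables do not carry over. Pictures are saved under pics/ and viewed, at most 10 in all, crops included, and the job is handed in when it is done.

Besides the shell and the picture viewer there is one more tool, called after "Call:" as name(argument=value, ...), one argument or row to a line, values as JSON. apply_moves: Moves the arm, as the interface text tells. Its arguments: {"type":"object","properties":{"plan":{"type":"array"},"force":{"type":"number"}},"required":["plan"]}

```bash
mkdir -p pics; python3 - <<'E'
from station import *
import cv2, numpy as np
for n in("scene","top"):
    im=snapshot(n); cv2.imwrite(f"pics/{n}0.png",im[...,::-1])
    c=calibration(n); print(n,np.round(c["camera_matrix"],1).tolist(),c["k1"],np.round(c["R"],3).tolist(),np.round(c["t"],3).tolist())
s=sense(); print(s["t"],s["tcp_pos"],s["tool_rot"],s["finger_gap"],s["force"])
E
```

```text
scene [[383.1, 0.0, 250.9], [0.0, 383.1, 191.9], [0.0, 0.0, 1.0]] 0.012617072820384448 [[-0.224, -0.974, -0.008], [-0.678, 0.162, -0.717], [0.7, -0.155, -0.697]] [-0.034, 0.481, 0.552]
top [[380.4, 0.0, 253.8], [0.0, 380.4, 186.0], [0.0, 0.0, 1.0]] -0.10901311433481706 [[0.021, -0.999, -0.024], [-0.999, -0.02, -0.049], [0.048, 0.025, -0.999]] [-0.153, 0.55, 0.951]
0.1 [0.19020498 0.59467762 0.23043665] [ 1.54287179e-01  9.88025562e-01 -9.19253236e-04 -3.33250419e-04] 1.0013557104006523 [ 0.87674245 -0.12330743 -0.07501084]
```

View pics/scene0.png

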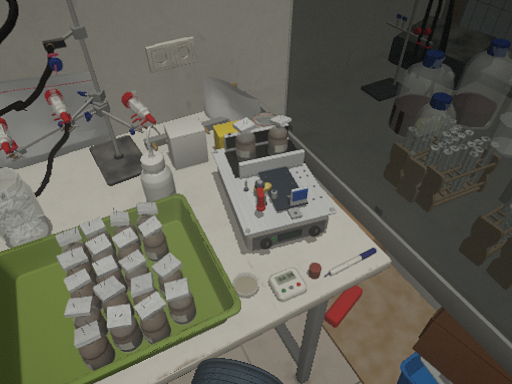

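View pics/top0.png

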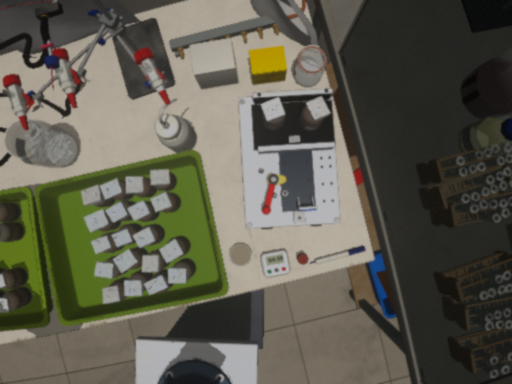

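The scene view shows the shaker with the red lever (≈262,197) and blue pad (≈299,196). In the top view the lever runs from (272,180) to (267,210), the pad is near (305,205), and the bottles are at (273,110) and (317,112). I'll enlarge both.

```bash
python3 - <<'E'
import cv2,numpy as np
a=cv2.imread("pics/scene0.png")[110:260,195:345]; b=cv2.imread("pics/top0.png")[85:235,230:350]
a=cv2.resize(a,None,fx=4,fy=4,interpolation=cv2.INTER_CUBIC)[:,:]
b=cv2.resize(b,None,fx=4,fy=4,interpolation=cv2.INTER_CUBIC)
a=cv2.resize(a,(450,450));
c=np.zeros((600,800,3),np.uint8); c[:450,:450]=a; 
b=cv2.resize(b,(350,437)); c[:437,450:]=b
cv2.imwrite("pics/crop0.png",c)
E
cat > h.py <<'E'
from station import *
import numpy as np, cv2
def ray(n,uv):
    c=calibration(n);K=np.array(c["camera_matrix"]);R=np.array(c["R"]);t=np.array(c["t"])
    d=(np.array(uv,float)-K[:2,2])/[K[0,0],K[1,1]]
    x=d.copy()
    for _ in range(20): x=d/(1+c["k1"]*(x@x))
    return -R.T@t, R.T@np.array([x[0],x[1],1])
def onz(n,uv,z):
    o,d=ray(n,uv); return o+d*(z-o[2])/d[2]
def tri(uv1,uv2):
    o1,d1=ray("scene",uv1);o2,d2=ray("top",uv2)
    s=np.linalg.lstsq(np.c_[d1,-d2],o2-o1,rcond=None)[0]
    p,q=o1+s[0]*d1,o2+s[1]*d2
    return (p+q)/2,np.linalg.norm(p-q)
def proj(n,X):
    c=calibration(n);K=np.array(c["camera_matrix"])
    p=np.array(c["R"])@X+c["t"];p=p[:2]/p[2];p=p*(1+c["k1"]*(p@p))
    return p*[K[0,0],K[1,1]]+K[:2,2]
def masks(n,im,box):
    h=cv2.cvtColor(im,cv2.COLOR_RGB2HSV);H,S,V=h[...,0].astype(int),h[...,1],h[...,2]
    b=np.zeros(H.shape,bool);x0,y0,x1,y1=box;b[y0:y1,x0:x1]=1
    return {"red":b&((H<8)|(H>172))&(S>140)&(V>80),"blue":b&(H>100)&(H<125)&(S>130)&(V>60)}
E
python3 - <<'E'
from h import *
for n,box in(("scene",(195,110,345,260)),("top",(235,85,345,230))):
    im=cv2.imread(f"pics/{n}0.png")[...,::-1].copy()
    for k,m in masks(n,im,box).items():
        N,l,st,ce=cv2.connectedComponentsWithStats(m.astype(np.uint8))
        print(n,k,[(st[i].tolist(),ce[i].round(1).tolist()) for i in range(1,N) if st[i][4]>8])
E
```

```text
scene red [([257, 187, 8, 24, 147], [260.3, 198.9])]
scene blue [([293, 189, 15, 12, 125], [299.6, 194.4])]
top red [([263, 184, 12, 30, 162], [268.3, 198.7])]
top blue []
```

View pics/crop0.png

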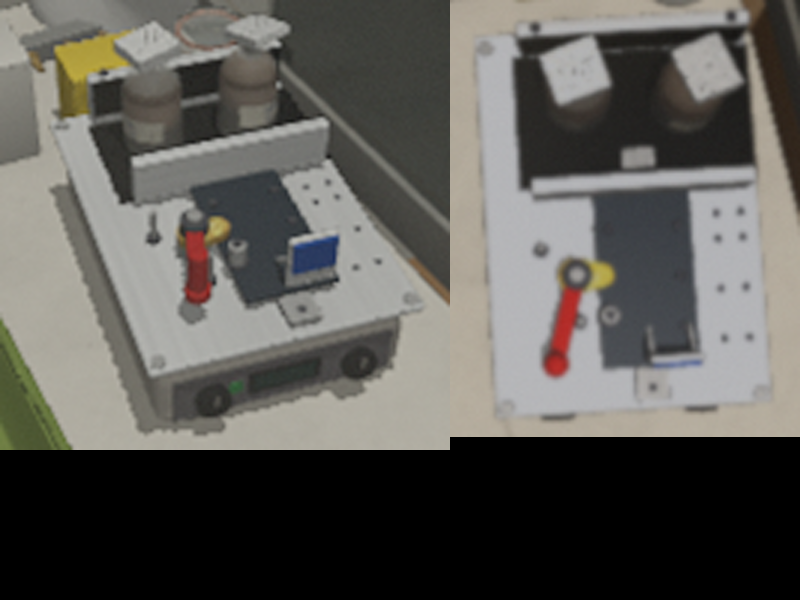

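The crop shows the hub at top-view ≈(272.9,178.6), the grip top ≈(266.3,209.8), the push plate's top edge from ≈(297.9,207.6) to (316,206.5), and the platform corner screws. The lever is in its locked position and the slide is back.

```bash
python3 - <<'E'
from h import *
f=lambda x,y:((x-450)/2.9167+230-.0,y/2.9133+85)
T=lambda x,y,z:onz("top",f(x,y),z)
hub=T(576,272,.131);grip=T(556,364,.159)
s1,s2,s3=T(485,48,.092),T(505,408,.092),T(762,393,.092)
f1,f2=T(535,27,.138),T(731,15,.138)
e1,e2=T(648,359,.150),T(702,356,.150)
b1,b2=T(533,190,.138),T(754,180,.138)
for k in "hub grip s1 s2 s3 f1 f2 e1 e2 b1 b2".split():print(k,eval(k).round(4))
an=lambda v:np.degrees(np.arctan2(v[1],v[0])).round(2)
print("yaw: screws",an(s1-s2),an(s2-s3)-90,"fence",an(f1-f2)-90,"bar",an(b1-b2)-90,"lever",an(grip-hub)-165, np.linalg.norm(grip-hub),"plate",np.linalg.norm(e1-e2),"bar",np.linalg.norm(b1-b2))
g=lambda x,y:(x/3+195,y/3+110)
print("hub",tri(g(194,215),f(576,272)))
print("blue pad scene@.133",onz("scene",(299.6,194.4),.133), onz("scene",g(314,255),.133))
print("grip top scene",onz("scene",g(197,238),.159))
for psi in(-3,-2,-1,0):
    a=np.radians(psi);R=np.array([[np.cos(a),-np.sin(a)],[np.sin(a),np.cos(a)]])
    print(psi,"origin",hub[:2]-R@[-.045,.055],"pad in shaker",R.T@(onz("scene",(299.6,194.4),.133)[:2]-hub[:2])+[-.045,.055],"plate mid",R.T@((e1+e2)[:2]/2-hub[:2])+[-.045,.055])
E
```

```text
hub [ 0.565  -0.1877  0.131 ]
grip [ 0.4952 -0.1736  0.159 ]
s1 [ 0.7481 -0.1121  0.092 ]
s2 [ 0.4586 -0.1346  0.092 ]
s3 [ 0.4746 -0.3379  0.092 ]
f1 [ 0.7525 -0.1529  0.138 ]
f2 [ 0.7649 -0.3031  0.138 ]
e1 [ 0.5002 -0.2417  0.15  ]
e2 [ 0.5032 -0.2816  0.15  ]
b1 [ 0.6262 -0.1539  0.138 ]
b2 [ 0.6372 -0.3212  0.138 ]
yaw: screws 4.45 4.489999999999995 fence 4.739999999999995 bar 3.760000000000005 lever 3.5900000000000034 0.0764825236726254 plate 0.04006504084200799 bar 0.1676968545033453
hub (array([ 0.56530025, -0.18749526,  0.12765726]), np.float64(0.0005876728887540397))
blue pad scene@.133 [ 0.49870787 -0.26176945  0.133     ] [ 0.4968702  -0.26132045  0.133     ]
grip top scene [ 0.50826809 -0.17503486  0.159     ]
-3 origin [ 0.6070574  -0.24497331] pad in shaker [-0.107322  -0.0224437] plate mid [-0.10434568 -0.02214671]
-2 origin [ 0.60805066 -0.24423054] pad in shaker [-0.10866408 -0.02134424] plate mid [-0.10568304 -0.02109923]
-1 origin [ 0.60903081 -0.24347054] pad in shaker [-0.10998678 -0.02022152] plate mid [-0.10700191 -0.02002858]
0 origin [ 0.60999754 -0.24269356] pad in shaker [-0.11128968 -0.01907588] plate mid [-0.1083019  -0.01893507]
```

```bash
cat >> h.py <<'E'
from scipy.spatial.transform import Rotation as Ro
PSI=np.radians(4.4); HUB=np.array([.565,-.1877])
def yaw_now():
    x=Ro.from_quat(sense()["tool_rot"]).apply([1,0,0]);return np.arctan2(x[1],x[0])
def cmd(path,jaw=1,start=None):
    """path: (x,y,z,yaw,nrows); prints rows, tool taken as straight down"""
    p=np.array(sense()["tcp_pos"]) if start is None else np.array(start[:3]);a=yaw_now() if start is None else start[3]
    for x,y,z,b,n in path:
        P,A=p.copy(),a
        for i in range(1,n+1):
            q=P+(np.array([x,y,z])-P)*i/n;c=A+(b-A)*i/n
            d=q-p;t=np.array([d[0]*np.cos(a)+d[1]*np.sin(a),d[0]*np.sin(a)-d[1]*np.cos(a),-d[2]])
            print([*(float(v) for v in t.round(4)),0,0,float(round(a-c,3)),jaw])
            p,a=q,c
def lever(th,side,off=.019):
    "tool centre when pushing clockwise (side=1) or back (-1), lever world angle th"
    t=np.array([np.sin(th),-np.cos(th)]);return HUB+.07*np.array([np.cos(th),np.sin(th)])-side*off*t, th-np.pi/2
E
python3 - <<'E'
from h import *
th=PSI+np.radians(165);p,y=lever(th,1,.030);print(p,np.degrees(y),np.degrees(yaw_now()))
cmd([(.36,.25,.24,2.2,7),(p[0],p[1],.24,y,9)])
E
```

```text
[ 0.49067599 -0.20431147] 79.39999999999999 162.2490561450983
[-0.0381, -0.0395, -0.0014, 0, 0, 0.09, 1]
[-0.0415, -0.0359, -0.0014, 0, 0, 0.09, 1]
[-0.0446, -0.032, -0.0014, 0, 0, 0.09, 1]
[-0.0473, -0.0279, -0.0014, 0, 0, 0.09, 1]
[-0.0496, -0.0235, -0.0014, 0, 0, 0.09, 1]
[-0.0515, -0.0189, -0.0014, 0, 0, 0.09, 1]
[-0.053, -0.0142, -0.0014, 0, 0, 0.09, 1]
[-0.0494, -0.018, -0.0, 0, 0, 0.09, 1]
[-0.0508, -0.0134, -0.0, 0, 0, 0.09, 1]
[-0.0518, -0.0088, -0.0, 0, 0, 0.09, 1]
[-0.0524, -0.0041, -0.0, 0, 0, 0.09, 1]
[-0.0525, 0.0007, -0.0, 0, 0, 0.09, 1]
[-0.0522, 0.0054, -0.0, 0, 0, 0.09, 1]
[-0.0515, 0.0101, -0.0, 0, 0, 0.09, 1]
[-0.0504, 0.0147, -0.0, 0, 0, 0.09, 1]
[-0.0489, 0.0192, -0.0, 0, 0, 0.09, 1]
```

Call:
apply_moves(
  plan=[
    [-0.038, -0.0395, -0.001, 0, 0, 0.09, 1],
    [-0.0415, -0.036, -0.001, 0, 0, 0.09, 1],
    [-0.0445, -0.032, -0.001, 0, 0, 0.09, 1],
    [-0.047, -0.028, -0.001, 0, 0, 0.09, 1],
    [-0.0495, -0.0235, -0.001, 0, 0, 0.09, 1],
    [-0.0515, -0.019, -0.001, 0, 0, 0.09, 1],
    [-0.053, -0.014, -0.001, 0, 0, 0.09, 1],
    [-0.0495, -0.018, 0, 0, 0, 0.09, 1],
  ],
)

```text
t: 1.1
tcp_pos: [0.3759, 0.1987, 0.2384]
tool_rot: [0.494, 0.87, 0.0, 0.0]
force: [0.6, 0.9, 0.3]
finger_gap: 0.001
gripper_force: 0.0
```

Call:
apply_moves(
  plan=[
    [-0.051, -0.0135, 0, 0, 0, 0.09, 1],
    [-0.052, -0.009, 0, 0, 0, 0.09, 1],
    [-0.0525, -0.004, 0, 0, 0, 0.09, 1],
    [-0.0525, 0.0005, 0, 0, 0, 0.09, 1],
    [-0.052, 0.0055, 0, 0, 0, 0.09, 1],
    [-0.0515, 0.01, 0, 0, 0, 0.09, 1],
    [-0.0505, 0.0145, 0, 0, 0, 0.09, 1],
    [0, 0, 0, 0, 0, 0, 1],
  ],
)

```text
t: 2.1
tcp_pos: [0.4786, -0.1569, 0.2381]
tool_rot: [0.739, 0.673, 0.0, 0.001]
force: [-0.6, 0.1, 0.1]
finger_gap: 0.002
gripper_force: 0.0
```

```bash
python3 - <<'E'
from h import *
s=sense();print(s["t"],s["tcp_pos"],np.degrees(yaw_now()),s["finger_gap"],s["force"],s["q"])
th=PSI+np.radians(165);p,y=lever(th,1,.030)
cmd([(p[0],p[1],.24,y,2),(p[0],p[1],.131,y,4)])
E
```

```text
2.1 [ 0.47862868 -0.15687749  0.23814118] 84.63418636006627 0.0024827877524607796 [-0.60905409  0.12601626  0.06216461] [-5.38632671e-01  3.55014993e-01  1.72540933e+00 -5.66985568e-04
  1.05887714e+00 -4.44705712e-01]
[-0.023, 0.0082, -0.0009, 0, 0, 0.046, 1]
[-0.0227, 0.0093, -0.0009, 0, 0, 0.046, 1]
[0.0, 0.0, 0.0272, 0, 0, 0.0, 1]
[0.0, 0.0, 0.0272, 0, 0, 0.0, 1]
[0.0, 0.0, 0.0272, 0, 0, 0.0, 1]
[0.0, 0.0, 0.0272, 0, 0, 0.0, 1]
```

Call:
apply_moves(
  plan=[
    [-0.023, 0.008, 0, 0, 0, 0.046, 1],
    [-0.0225, 0.0095, 0, 0, 0, 0.046, 1],
    [0, 0, 0.035, 0, 0, 0, 1],
    [0, 0, 0.033, 0, 0, 0, 1],
    [0, 0, 0, 0, 0, 0, 1],
  ],
)

```text
t: 2.72
tcp_pos: [0.4882, -0.1997, 0.1683]
tool_rot: [0.768, 0.64, -0.001, -0.003]
force: [-0.3, -0.4, 0.2]
finger_gap: -0.003
gripper_force: 0.0
```

```bash
cat > look.py <<'E'
import sys
from h import *
k=sys.argv[1]
a=snapshot("scene")[110:260,195:345];b=snapshot("top")[85:235,230:350]
c=np.zeros((440,800,3),np.uint8);c[:440,:440]=cv2.resize(a,(440,440),interpolation=cv2.INTER_CUBIC);c[:440,445:797]=cv2.resize(b,(352,440),interpolation=cv2.INTER_CUBIC)
cv2.imwrite(f"pics/{k}.png",c[...,::-1])
s=sense();print(s["t"],s["tcp_pos"].round(4),np.degrees(yaw_now()),s["force"].round(1))
E
python3 look.py l1
```

```text
2.825 [ 0.4901 -0.2008  0.1708] 79.61695079017147 [ 0.7 -0.5 -0.1]
```

View pics/l1.png

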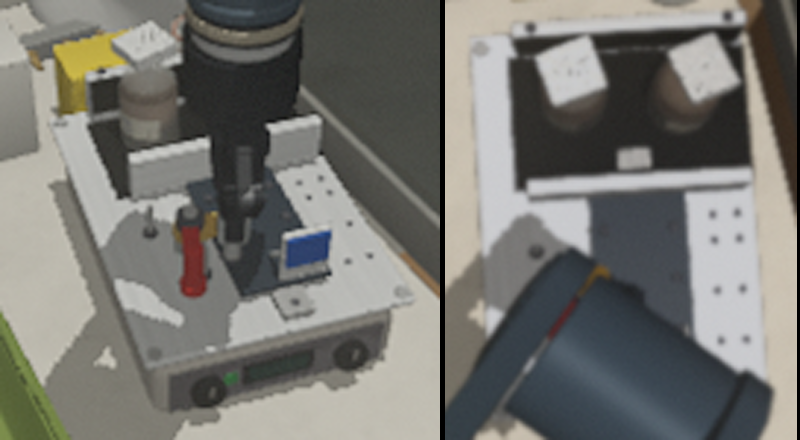

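The scene view shows the shut fingertips at crop (234,245), between the red grip (193,270) and the pad (307,248), as intended.

```bash
python3 - <<'E'
from h import *
print(proj("scene",np.array([.4901,-.2008,.1708])))
th0=PSI+np.radians(165)
s=sense();st=[*s["tcp_pos"],yaw_now()]
p,y=lever(th0,1,.030);path=[(p[0],p[1],.131,y,3)]
p,y=lever(th0,1,.020);path+=[(p[0],p[1],.131,y,2)]
for k in range(1,20):
    p,y=lever(th0-k*.09,1,.019);path.append((p[0],p[1],.131,y,1))
cmd(path)
E
```

```text
[274.68057688 189.12268623]
[-0.0011, 0.0004, 0.0133, 0, 0, 0.001, 1]
[-0.0011, 0.0004, 0.0133, 0, 0, 0.001, 1]
[-0.0011, 0.0004, 0.0133, 0, 0, 0.001, 1]
[0.005, 0.0, -0.0, 0, 0, 0.0, 1]
[0.005, 0.0, -0.0, 0, 0, 0.0, 1]
[0.0074, -0.0014, -0.0, 0, 0, 0.09, 1]
[0.0064, -0.0014, -0.0, 0, 0, 0.09, 1]
[0.0064, -0.0014, -0.0, 0, 0, 0.09, 1]
[0.0064, -0.0014, -0.0, 0, 0, 0.09, 1]
[0.0064, -0.0014, -0.0, 0, 0, 0.09, 1]
[0.0064, -0.0014, -0.0, 0, 0, 0.09, 1]
[0.0064, -0.0014, -0.0, 0, 0, 0.09, 1]
[0.0064, -0.0014, -0.0, 0, 0, 0.09, 1]
[0.0064, -0.0014, -0.0, 0, 0, 0.09, 1]
[0.0064, -0.0014, -0.0, 0, 0, 0.09, 1]
[0.0064, -0.0014, -0.0, 0, 0, 0.09, 1]
[0.0064, -0.0014, -0.0, 0, 0, 0.09, 1]
[0.0064, -0.0014, -0.0, 0, 0, 0.09, 1]
[0.0064, -0.0014, -0.0, 0, 0, 0.09, 1]
[0.0064, -0.0014, -0.0, 0, 0, 0.09, 1]
[0.0064, -0.0014, -0.0, 0, 0, 0.09, 1]
[0.0064, -0.0014, -0.0, 0, 0, 0.09, 1]
[0.0064, -0.0014, -0.0, 0, 0, 0.09, 1]
[0.0064, -0.0014, -0.0, 0, 0, 0.09, 1]
```

Call:
apply_moves(
  plan=[
    [-0.001, 0, 0.013, 0, 0, 0, 1],
    [-0.001, 0, 0.013, 0, 0, 0, 1],
    [0, 0, 0.013, 0, 0, 0, 1],
    [0, 0, 0, 0, 0, 0, 1],
  ],
)

```text
t: 3.32
tcp_pos: [0.4883, -0.2017, 0.13]
tool_rot: [0.768, 0.64, -0.0, -0.001]
force: [-0.5, -0.3, 0.2]
finger_gap: 0.001
gripper_force: 0.0
```

Call:
apply_moves(
  plan=[
    [0.005, 0, 0, 0, 0, 0, 1],
    [0.005, 0, 0, 0, 0, 0, 1],
    [0.0075, -0.0015, 0, 0, 0, 0.09, 1],
    [0.0065, -0.0015, 0, 0, 0, 0.09, 1],
    [0, 0, 0, 0, 0, 0, 1],
  ],
)

```text
t: 3.95
tcp_pos: [0.4919, -0.1786, 0.1318]
tool_rot: [0.822, 0.569, 0.0, 0.001]
force: [-0.5, -2.4, -0.9]
finger_gap: 0.001
gripper_force: 1.3
```

```bash
python3 - <<'E'
from h import *
s=sense();print(s["t"],s["tcp_pos"],np.degrees(yaw_now()),s["force"]);print(lever(PSI+np.radians(165)-.18,1))
E
```

```text
3.95 [ 0.49185868 -0.17857651  0.13176815] 69.42795040529519 [-0.50409845 -2.41987381 -0.86644624]
(array([ 0.49282934, -0.18046155]), np.float64(1.2057914260834974))
```

Call:
apply_moves(
  plan=[
    [0.0065, -0.0015, 0, 0, 0, 0.09, 1],
    [0.0065, -0.0015, 0, 0, 0, 0.09, 1],
    [0.0065, -0.0015, 0, 0, 0, 0.09, 1],
    [0.0065, -0.0015, 0, 0, 0, 0.09, 1],
    [0.0065, -0.0015, 0, 0, 0, 0.09, 1],
    [0.0065, -0.0015, 0, 0, 0, 0.09, 1],
  ],
)

```text
t: 4.7
tcp_pos: [0.5056, -0.1425, 0.1319]
tool_rot: [0.945, 0.328, 0.0, 0.002]
force: [-1.8, -5.9, 0.3]
finger_gap: 0.005
gripper_force: 2.4
```

```bash
python3 - <<'E'
from h import *
s=sense();print(s["t"],s["tcp_pos"],np.degrees(yaw_now()),s["force"]);print(lever(PSI+np.radians(165)-.72,1))
st=[*s["tcp_pos"],yaw_now()]
path=[]
for k in range(1,12):
    p,y=lever(PSI+np.radians(165)-.72-k*.09,1);path.append((p[0],p[1],.131,y,1))
cmd(path)
E
```

```text
4.7 [ 0.50563894 -0.14249785  0.13187336] 38.3396103628376 [-1.83216651 -5.91622242  0.27927135]
(array([ 0.50682014, -0.14438598]), np.float64(0.6657914260834978))
[0.0061, 0.0008, 0.0009, 0, 0, 0.093, 1]
[0.0064, -0.0014, -0.0, 0, 0, 0.09, 1]
[0.0064, -0.0014, -0.0, 0, 0, 0.09, 1]
[0.0064, -0.0014, -0.0, 0, 0, 0.09, 1]
[0.0064, -0.0014, -0.0, 0, 0, 0.09, 1]
[0.0064, -0.0014, -0.0, 0, 0, 0.09, 1]
[0.0064, -0.0014, -0.0, 0, 0, 0.09, 1]
[0.0064, -0.0014, -0.0, 0, 0, 0.09, 1]
[0.0064, -0.0014, -0.0, 0, 0, 0.09, 1]
[0.0064, -0.0014, -0.0, 0, 0, 0.09, 1]
[0.0064, -0.0014, -0.0, 0, 0, 0.09, 1]
```

Call:
apply_moves(
  plan=[
    [0.0065, 0, 0, 0, 0, 0.09, 1],
    [0.0065, -0.0015, 0, 0, 0, 0.09, 1],
    [0.0065, -0.0015, 0, 0, 0, 0.09, 1],
    [0.0065, -0.0015, 0, 0, 0, 0.09, 1],
    [0.0065, -0.0015, 0, 0, 0, 0.09, 1],
    [0.0065, -0.0015, 0, 0, 0, 0.09, 1],
    [0.0065, -0.0015, 0, 0, 0, 0.09, 1],
    [0.0065, -0.0015, 0, 0, 0, 0.09, 1],
  ],
)

```text
t: 5.7
tcp_pos: [0.5475, -0.1134, 0.1314]
tool_rot: [1.0, -0.025, -0.003, -0.0]
force: [-4.5, -3.5, 2.1]
finger_gap: -0.001
gripper_force: 2.4
```

Call:
apply_moves(
  plan=[
    [0.0065, -0.0015, 0, 0, 0, 0.09, 1],
    [0.0065, -0.0015, 0, 0, 0, 0.09, 1],
    [0, 0, 0, 0, 0, 0, 1],
  ],
)

```text
t: 6.08
tcp_pos: [0.5613, -0.1113, 0.1312]
tool_rot: [0.994, -0.114, -0.002, -0.0]
force: [-3.3, -0.4, 1.3]
finger_gap: 0.002
gripper_force: 1.9
```

```bash
python3 - <<'E'
from h import *
s=sense();print(s["t"],s["tcp_pos"],np.degrees(yaw_now()),s["force"]);print(lever(PSI+np.radians(165)-1.62,1),lever(PSI+np.radians(65),1))
E
```

```text
6.075 [ 0.56125411 -0.11129431  0.13120965] -13.05144285985961 [-3.26605678 -0.35425552  1.28465247]
(array([ 0.56276386, -0.11520173]), np.float64(-0.23420857391650252)) (array([ 0.57184378, -0.11549084]), np.float64(-0.3595378259108317))
```

Call:
apply_moves(
  plan=[
    [0.006, -0.001, 0, 0, 0, 0.09, 1],
    [0.003, 0.002, 0, 0, 0, 0.035, 1],
    [0, 0, 0, 0, 0, 0, 1],
  ],
)

```text
t: 6.45
tcp_pos: [0.5693, -0.1127, 0.1308]
tool_rot: [0.984, -0.176, -0.002, -0.002]
force: [-2.5, 5.0, 1.0]
finger_gap: -0.002
gripper_force: 2.2
```

Call:
apply_moves(
  plan=[
    [0.002, 0, 0, 0, 0, 0, 1],
    [0, 0, 0, 0, 0, 0, 1],
  ],
)

```text
t: 6.7
tcp_pos: [0.5711, -0.1131, 0.1308]
tool_rot: [0.984, -0.176, -0.002, -0.002]
force: [-3.8, 5.5, 1.4]
finger_gap: 0.003
gripper_force: 2.4
```

Call:
apply_moves(
  plan=[
    [0.002, 0, 0, 0, 0, 0, 1],
    [0, 0, 0, 0, 0, 0, 1],
  ],
)

```text
t: 6.95
tcp_pos: [0.5716, -0.1132, 0.1307]
tool_rot: [0.984, -0.175, -0.004, -0.002]
force: [-6.1, 5.7, 3.5]
finger_gap: -0.005
gripper_force: 3.6
```

Call:
apply_moves(
  plan=[
    [0.002, 0, 0, 0, 0, 0, 1],
    [0.002, 0, 0, 0, 0, 0, 1],
    [0, 0, 0, 0, 0, 0, 1],
  ],
)

```text
t: 7.32
tcp_pos: [0.5718, -0.1132, 0.1306]
tool_rot: [0.984, -0.175, -0.008, -0.003]
force: [-11.5, 7.8, 8.9]
finger_gap: -0.001
gripper_force: 7.1
```

Call:
apply_moves(
  plan=[
    [-0.01, 0, 0, 0, 0, 0, 1],
    [-0.01, 0, 0, 0, 0, 0, 1],
    [0, 0, -0.04, 0, 0, 0, 1],
    [0, 0, -0.05, 0, 0, 0, 1],
    [0, 0, 0, 0, 0, 0, 1],
  ],
)

```text
t: 7.95
tcp_pos: [0.5632, -0.1122, 0.2258]
tool_rot: [0.984, -0.176, 0.006, 0.001]
force: [1.1, -0.3, -0.1]
finger_gap: 0.001
gripper_force: 0.0
```

```bash
python3 look.py l2; python3 - <<'E'
from h import *
P=np.array([.498,-.2617]);u=np.array([np.cos(PSI),np.sin(PSI)])
a=P-.036*u
cmd([(a[0],a[1],.22,PSI,5),(a[0],a[1],.124,PSI,4),(*(P-.013*u),.124,PSI,4)])
E
```

```text
8.05 [ 0.5601 -0.111   0.2218] -20.32924296467886 [-0.2  0.3 -0.2]
[-0.0077, 0.0356, 0.0004, 0, 0, -0.086, 1]
[-0.0107, 0.0348, 0.0004, 0, 0, -0.086, 1]
[-0.0137, 0.0337, 0.0004, 0, 0, -0.086, 1]
[-0.0166, 0.0324, 0.0004, 0, 0, -0.086, 1]
[-0.0193, 0.0309, 0.0004, 0, 0, -0.086, 1]
[0.0, 0.0, 0.024, 0, 0, 0.0, 1]
[0.0, 0.0, 0.024, 0, 0, 0.0, 1]
[0.0, 0.0, 0.024, 0, 0, 0.0, 1]
[0.0, 0.0, 0.024, 0, 0, 0.0, 1]
[0.0058, -0.0, -0.0, 0, 0, 0.0, 1]
[0.0057, 0.0, -0.0, 0, 0, 0.0, 1]
[0.0057, -0.0, -0.0, 0, 0, 0.0, 1]
[0.0058, -0.0, -0.0, 0, 0, 0.0, 1]
```

View pics/l2.png

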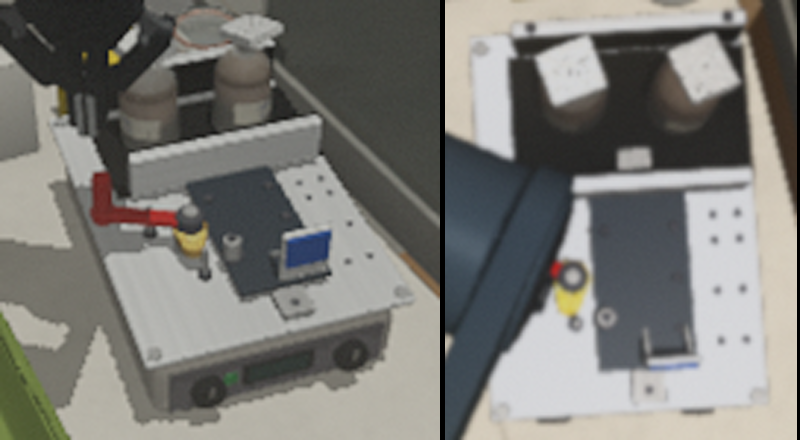

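The view shows the lever swung left against its stop pin (crop (150,228)) and the cam nose turned toward the robot, away from the slide. The pad is still back, at (307,250).

Call:
apply_moves(
  plan=[
    [-0.008, 0.0355, 0, 0, 0, -0.086, 1],
    [-0.0105, 0.035, 0, 0, 0, -0.086, 1],
    [-0.0135, 0.0335, 0, 0, 0, -0.086, 1],
    [-0.0165, 0.0325, 0, 0, 0, -0.086, 1],
    [-0.0195, 0.031, 0, 0, 0, -0.086, 1],
    [0, 0, 0, 0, 0, 0, 1],
  ],
)

```text
t: 8.8
tcp_pos: [0.4601, -0.2657, 0.2196]
tool_rot: [0.999, 0.036, -0.001, -0.001]
force: [0.4, -0.2, -0.4]
finger_gap: 0.003
gripper_force: 0.0
```

Call:
apply_moves(
  plan=[
    [0, 0, 0.024, 0, 0, 0, 1],
    [0, 0, 0.024, 0, 0, 0, 1],
    [0, 0, 0.024, 0, 0, 0, 1],
    [0, 0, 0.024, 0, 0, 0, 1],
    [0, 0, 0, 0, 0, 0, 1],
  ],
)

```text
t: 9.43
tcp_pos: [0.4605, -0.262, 0.1228]
tool_rot: [0.999, 0.038, -0.002, -0.002]
force: [0.4, 0.3, -0.6]
finger_gap: 0.002
gripper_force: 0.0
```

```bash
python3 look.py l3
```

```text
9.525 [ 0.4619 -0.2636  0.125 ] 4.308169355592485 [ 1.   0.2 -0.4]
```

View pics/l3.png

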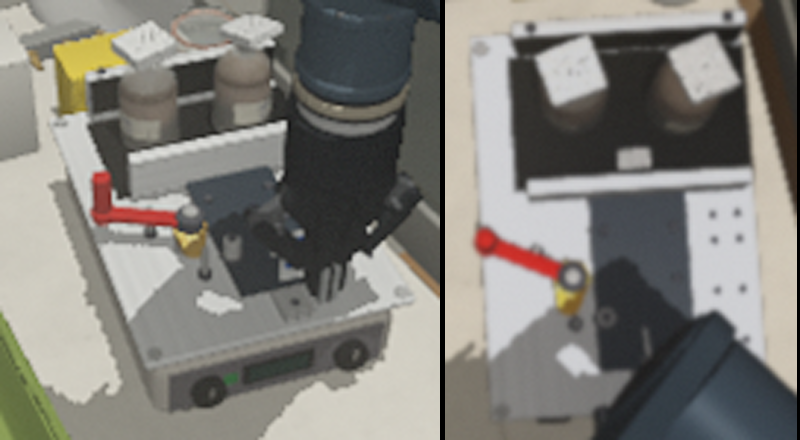

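The fingers are shut at crop (330,295), behind the blue pad (291,265) and in line with it along the slide axis. The lever is clear at left.

Call:
apply_moves(
  plan=[
    [0.006, 0, 0, 0, 0, 0, 1],
    [0.006, 0, 0, 0, 0, 0, 1],
    [0.006, 0, 0, 0, 0, 0, 1],
    [0.006, 0, 0, 0, 0, 0, 1],
    [0.004, 0, 0, 0, 0, 0, 1],
    [0.004, 0, 0, 0, 0, 0, 1],
    [0, 0, 0, 0, 0, 0, 1],
  ],
)

```text
t: 10.4
tcp_pos: [0.494, -0.2618, 0.1253]
tool_rot: [0.999, 0.037, 0.0, -0.0]
force: [-0.7, 0.2, 0.6]
finger_gap: -0.001
gripper_force: 0.3
```

Call:
apply_moves(
  plan=[
    [0.004, 0, 0, 0, 0, 0, 1],
    [0.004, 0, 0, 0, 0, 0, 1],
    [0.004, 0, 0, 0, 0, 0, 1],
    [0.004, 0, 0, 0, 0, 0, 1],
    [0.004, 0, 0, 0, 0, 0, 1],
    [0.004, 0, 0, 0, 0, 0, 1],
    [0, 0, 0, 0, 0, 0, 1],
  ],
)

```text
t: 11.28
tcp_pos: [0.5181, -0.2598, 0.1252]
tool_rot: [0.999, 0.037, 0.0, -0.0]
force: [-1.2, 1.7, -0.1]
finger_gap: -0.003
gripper_force: 0.6
```

```bash
python3 look.py l4
```

```text
11.375 [ 0.5181 -0.2601  0.1253] 4.280520746819886 [-0.9  0.8 -0.3]
```

View pics/l4.png

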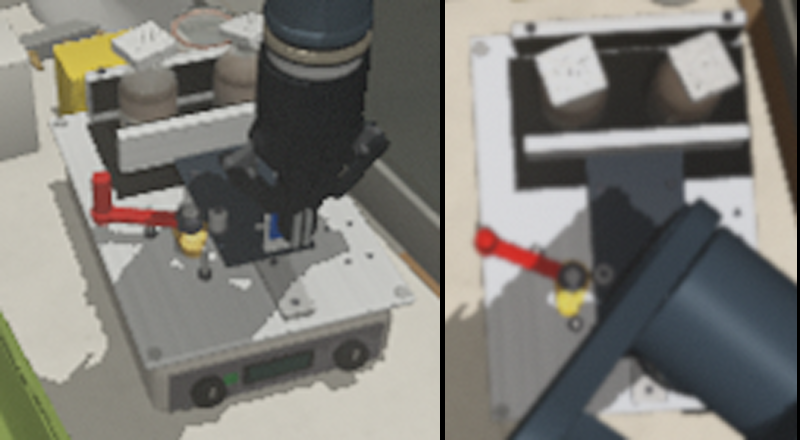

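The bar has moved about 30 mm (top crop row 183→140), the bottles are untouched and the roller is passing the cam. I'll continue slowly.

Call:
apply_moves(
  plan=[
    [0.003, 0, 0, 0, 0, 0, 1],
    [0.003, 0, 0, 0, 0, 0, 1],
    [0.003, 0, 0, 0, 0, 0, 1],
    [0.003, 0, 0, 0, 0, 0, 1],
    [0.003, 0, 0, 0, 0, 0, 1],
    [0.003, 0, 0, 0, 0, 0, 1],
    [0.003, 0, 0, 0, 0, 0, 1],
    [0, 0, 0, 0, 0, 0, 1],
  ],
)

```text
t: 12.38
tcp_pos: [0.5336, -0.2587, 0.1253]
tool_rot: [0.999, 0.038, -0.006, -0.001]
force: [-16.0, -4.2, 7.8]
finger_gap: -0.003
gripper_force: 8.0
```

Call:
apply_moves(
  plan=[
    [0.002, 0, 0, 0, 0, 0, 1],
    [0.002, 0, 0, 0, 0, 0, 1],
    [0.002, 0, 0, 0, 0, 0, 1],
    [0, 0, 0, 0, 0, 0, 1],
  ],
)

```text
t: 12.88
tcp_pos: [0.5336, -0.2586, 0.1254]
tool_rot: [0.999, 0.039, -0.012, -0.001]
force: [-30.2, -8.1, 15.1]
finger_gap: 0.003
gripper_force: 15.1
```

Call:
apply_moves(
  plan=[
    [0.002, 0, 0, 0, 0, 0, 1],
    [0, 0, 0, 0, 0, 0, 1],
  ],
)

```text
t: 13.12
tcp_pos: [0.5336, -0.2586, 0.1254]
tool_rot: [0.999, 0.039, -0.014, -0.002]
force: [-34.7, -8.4, 18.0]
finger_gap: -0.0
gripper_force: 17.5
```

Call:
apply_moves(
  plan=[
    [0.002, 0, 0, 0, 0, 0, 1],
    [0, 0, 0, 0, 0, 0, 1],
  ],
)

```text
t: 13.38
tcp_pos: [0.5335, -0.2586, 0.1254]
tool_rot: [0.999, 0.04, -0.016, -0.002]
force: [-38.4, -8.9, 20.1]
finger_gap: -0.001
gripper_force: 19.9
```

It stopped hard after about 46 mm of travel. I'll relax and look.

Call:
apply_moves(
  plan=[
    [-0.01, 0, 0, 0, 0, 0, 1],
    [-0.012, 0, 0, 0, 0, 0, 1],
    [-0.02, 0, 0, 0, 0, 0, 1],
    [-0.01, 0, 0, 0, 0, 0, 1],
    [-0.0, 0, -0.05, 0, 0, 0, 1],
    [0, 0, -0.05, 0, 0, 0, 1],
    [-0.04, 0, 0, 0, 0, 0, 1],
    [0, 0, 0, 0, 0, 0, 1],
  ],
)

```text
t: 14.38
tcp_pos: [0.4559, -0.2644, 0.2261]
tool_rot: [0.999, 0.037, 0.001, 0.0]
force: [-0.3, 0.8, 0.5]
finger_gap: -0.001
gripper_force: 0.0
```

```bash
python3 look.py l5
```

```text
14.475 [ 0.4576 -0.265   0.2256] 4.256396016072377 [ 0.2 -0.3 -1.1]
```

View pics/l5.png

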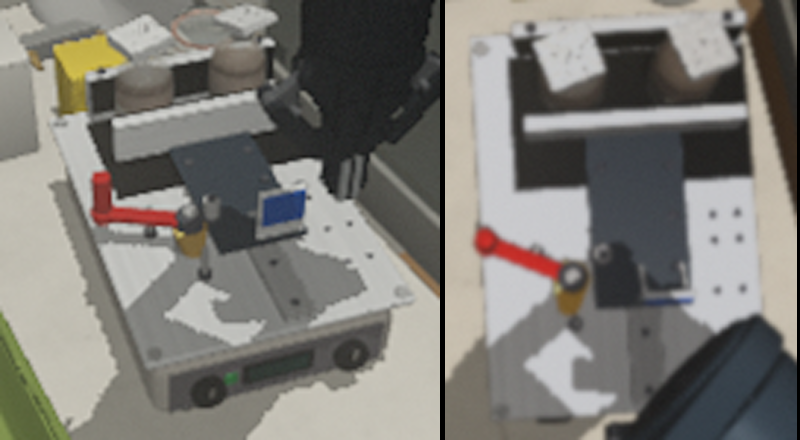

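```bash
cat > meas.py <<'E'
from h import *
u=np.array([np.cos(PSI),np.sin(PSI)]);v=np.array([-u[1],u[0]]);O=HUB-(-.045*u+.055*v)
S=lambda p:np.array([(p[:2]-O)@u,(p[:2]-O)@v]).round(4)
ims={"0":(cv2.imread("pics/scene0.png"),cv2.imread("pics/top0.png")),"now":(snapshot("scene")[...,::-1].copy(),snapshot("top")[...,::-1].copy())}
for k,(a,b) in ims.items():
    m=masks("scene",a[...,::-1].copy(),(195,110,345,260))["blue"];ys,xs=np.nonzero(m)
    print(k,"pad",len(xs),S(onz("scene",(xs.mean(),ys.mean()),.133)))
    g=cv2.cvtColor(b,cv2.COLOR_BGR2GRAY).astype(float)
    # profile along shaker x at several y on plane z=.138
    for y in(0.0,-.004,.004):
        xs=np.arange(.0,.17,.002);val=[]
        for x in xs:
            p=O+x*u+y*v;q=proj("top",np.array([*p,.138]));val.append(cv2.getRectSubPix(g.astype(np.float32),(1,1),tuple(map(float,q)))[0,0])
        if y==0:print("x_mm:gray",[(int(round(x*1000)),int(w)) for x,w in zip(xs,val)])
E
python3 meas.py
```

```text
0 pad 125 [-0.1169 -0.0136]
x_mm:gray [(0, 61), (2, 61), (4, 61), (6, 60), (8, 61), (10, 61), (12, 64), (14, 77), (16, 106), (18, 142), (20, 167), (22, 177), (24, 175), (26, 156), (28, 116), (30, 76), (32, 88), (34, 120), (36, 138), (38, 143), (40, 143), (42, 144), (44, 141), (46, 127), (48, 90), (50, 50), (52, 36), (54, 33), (56, 33), (58, 33), (60, 33), (62, 33), (64, 33), (66, 33), (68, 33), (70, 33), (72, 32), (74, 32), (76, 32), (78, 32), (80, 33), (82, 33), (84, 33), (86, 33), (88, 33), (90, 32), (92, 33), (94, 33), (96, 33), (98, 34), (100, 33), (102, 32), (104, 33), (106, 33), (108, 33), (110, 33), (112, 33), (114, 34), (116, 34), (118, 34), (120, 35), (122, 42), (124, 50), (126, 44), (128, 34), (130, 29), (132, 30), (134, 34), (136, 49), (138, 92), (140, 141), (142, 167), (144, 174), (146, 172), (148, 168), (150, 165), (152, 167), (154, 167), (156, 168), (158, 168), (160, 168), (162, 168), (164, 166), (166, 165), (168, 166)]
now pad 115 [-0.0685 -0.0133]
x_mm:gray [(0, 69), (2, 69), (4, 69), (6, 69), (8, 69), (10, 69), (12, 70), (14, 68), (16, 68), (18, 67), (20, 67), (22, 67), (24, 67), (26, 66), (28, 66), (30, 66), (32, 66), (34, 65), (36, 65), (38, 65), (40, 64), (42, 64), (44, 64), (46, 63), (48, 63), (50, 64), (52, 63), (54, 63), (56, 64), (58, 66), (60, 71), (62, 82), (64, 107), (66, 152), (68, 186), (70, 196), (72, 198), (74, 189), (76, 150), (78, 95), (80, 52), (82, 38), (84, 36), (86, 38), (88, 38), (90, 37), (92, 38), (94, 38), (96, 38), (98, 37), (100, 37), (102, 39), (104, 39), (106, 37), (108, 38), (110, 39), (112, 39), (114, 39), (116, 38), (118, 38), (120, 41), (122, 49), (124, 57), (126, 50), (128, 39), (130, 34), (132, 34), (134, 37), (136, 57), (138, 107), (140, 160), (142, 188), (144, 195), (146, 193), (148, 188), (150, 186), (152, 187), (154, 187), (156, 187), (158, 188), (160, 188), (162, 187), (164, 186), (166, 187), (168, 186)]
```

The slide travelled 48 mm. The bar–fence gap is now about one bottle diameter, 52–53 mm. From the roller's position the slide must have started at about 0.012, so it is at its end stop. Next I'll bring the lever back from its far side.

```bash
python3 - <<'E'
from h import *
th=PSI+np.radians(65);p,y=lever(th,-1,.030);print(p,y)
cmd([(p[0],p[1],.226,y,6),(p[0],p[1],.131,y,4)])
E
```

```text
[ 0.6177107  -0.13273108] -0.3595378259108317
[0.0282, -0.02, -0.0001, 0, 0, 0.072, 1]
[0.0267, -0.022, -0.0001, 0, 0, 0.072, 1]
[0.025, -0.0238, -0.0001, 0, 0, 0.072, 1]
[0.0232, -0.0256, -0.0001, 0, 0, 0.072, 1]
[0.0213, -0.0272, -0.0001, 0, 0, 0.072, 1]
[0.0193, -0.0287, -0.0001, 0, 0, 0.072, 1]
[0.0, -0.0, 0.0237, 0, 0, 0.0, 1]
[0.0, -0.0, 0.0238, 0, 0, -0.0, 1]
[0.0, -0.0, 0.0237, 0, 0, 0.0, 1]
[0.0, -0.0, 0.0237, 0, 0, 0.0, 1]
```

Call:
apply_moves(
  plan=[
    [0.028, -0.02, 0, 0, 0, 0.072, 1],
    [0.0265, -0.022, 0, 0, 0, 0.072, 1],
    [0.025, -0.024, 0, 0, 0, 0.072, 1],
    [0.023, -0.0255, 0, 0, 0, 0.072, 1],
    [0.0215, -0.027, 0, 0, 0, 0.072, 1],
    [0.0195, -0.0285, 0, 0, 0, 0.072, 1],
    [0, 0, 0, 0, 0, 0, 1],
    [0, 0, 0.03, 0, 0, 0, 1],
  ],
)

```text
t: 15.58
tcp_pos: [0.6184, -0.133, 0.1967]
tool_rot: [0.984, -0.177, 0.003, 0.001]
force: [-0.6, -1.0, -0.9]
finger_gap: 0.001
gripper_force: 0.0
```

```bash
python3 look.py l6
```

```text
15.675 [ 0.6137 -0.1319  0.1918] -20.429790063156407 [-1.4 -0.8 -0.1]
```

View pics/l6.png

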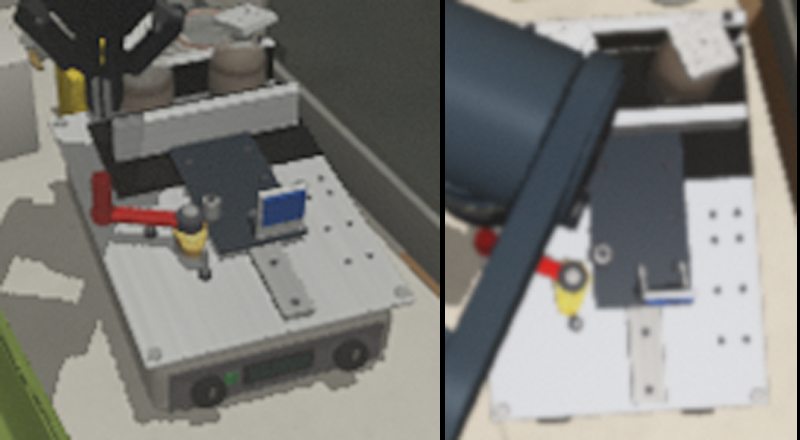

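```bash
python3 - <<'E'
from h import *
f=lambda x,y:((x-445)/2.933+230,y/2.933+85)
for q in((572,57),(550,92),(603,78)):print(onz("top",f(*q),.212))
s=sense();print(s["tcp_pos"],s["force"])
E
```

```text
[ 0.70994918 -0.18318139  0.212     ]
[ 0.6849993  -0.16839698  0.212     ]
[ 0.69550349 -0.20484412  0.212     ]
[ 0.61367738 -0.13185265  0.19179133] [-1.42097015 -0.83934883 -0.06951116]
```

Call:
apply_moves(
  plan=[
    [0.002, 0, 0.02, 0, 0, 0, 1],
    [0, 0, 0.02, 0, 0, 0, 1],
    [0, 0, 0.021, 0, 0, 0, 1],
    [0, 0, 0, 0, 0, 0, 1],
  ],
)

```text
t: 16.18
tcp_pos: [0.6168, -0.1334, 0.1332]
tool_rot: [0.984, -0.178, -0.002, -0.0]
force: [-0.3, -0.1, 0.2]
finger_gap: 0.001
gripper_force: 0.0
```

Call:
apply_moves(
  plan=[
    [-0.006, 0, 0, 0, 0, 0, 1],
    [-0.006, 0, 0, 0, 0, 0, 1],
    [0, 0, 0, 0, 0, 0, 1],
  ],
)

```text
t: 16.55
tcp_pos: [0.6066, -0.1291, 0.1353]
tool_rot: [0.984, -0.178, 0.001, 0.0]
force: [0.5, 0.9, 0.2]
finger_gap: 0.002
gripper_force: 0.0
```

```bash
python3 - <<'E'
from h import *
s=sense();print(s["t"],s["tcp_pos"],np.degrees(yaw_now()),s["force"]);print(lever(PSI+np.radians(65),-1))
path=[]
for k in range(1,4):
    p,y=lever(PSI+np.radians(65)+k*.09,-1);path.append((p[0],p[1],.131,y,1))
cmd(path)
E
```

```text
16.55 [ 0.60660503 -0.12906884  0.13534028] -20.463392387877132 [0.45640919 0.93153137 0.20298009]
(array([ 0.60741405, -0.12886082]), np.float64(-0.3595378259108317))
[-0.0057, -0.0019, 0.0043, 0, 0, -0.088, 1]
[-0.0064, -0.0014, -0.0, 0, 0, -0.09, 1]
[-0.0064, -0.0014, -0.0, 0, 0, -0.09, 1]
```

Call:
apply_moves(
  plan=[
    [-0.0065, -0.0015, 0.002, 0, 0, -0.09, 1],
    [-0.0065, -0.0015, 0.001, 0, 0, -0.09, 1],
    [-0.0065, -0.0015, 0, 0, 0, -0.09, 1],
    [-0.0065, -0.0015, 0, 0, 0, -0.09, 1],
    [-0.0065, -0.0015, 0, 0, 0, -0.09, 1],
    [-0.0065, -0.0015, 0, 0, 0, -0.09, 1],
  ],
)

```text
t: 17.3
tcp_pos: [0.5736, -0.1154, 0.1336]
tool_rot: [0.996, 0.092, 0.005, 0.001]
force: [5.3, 2.6, 3.8]
finger_gap: -0.003
gripper_force: 2.8
```

```bash
python3 - <<'E'
from h import *
s=sense();print(s["t"],s["tcp_pos"],np.degrees(yaw_now()),s["force"]);print(lever(PSI+np.radians(65)+.54,-1))
path=[]
for k in range(7,10):
    p,y=lever(PSI+np.radians(65)+k*.09,-1);path.append((p[0],p[1],.131,y,1))
cmd(path)
E
```

```text
17.3 [ 0.57363581 -0.1153511   0.13361488] 10.5923446226433 [5.31428924 2.61671811 3.8410331 ]
(array([ 0.57112756, -0.11542654]), np.float64(0.18046217408916831))
[-0.0088, -0.0018, 0.0026, 0, 0, -0.086, 1]
[-0.0064, -0.0014, -0.0, 0, 0, -0.09, 1]
[-0.0064, -0.0014, -0.0, 0, 0, -0.09, 1]
```

Call:
apply_moves(
  plan=[
    [-0.0065, -0.0015, 0, 0, 0, -0.09, 1],
    [-0.0065, -0.0015, 0, 0, 0, -0.09, 1],
    [-0.0065, -0.0015, 0, 0, 0, -0.09, 1],
    [-0.0065, -0.0015, 0, 0, 0, -0.09, 1],
    [-0.0065, -0.0015, 0, 0, 0, -0.09, 1],
    [-0.0065, -0.0015, 0, 0, 0, -0.09, 1],
  ],
)

```text
t: 18.05
tcp_pos: [0.5334, -0.1219, 0.1331]
tool_rot: [0.935, 0.355, 0.003, 0.001]
force: [3.9, 3.5, 3.4]
finger_gap: -0.004
gripper_force: 2.6
```

```bash
python3 - <<'E'
from h import *
s=sense();print(s["t"],s["tcp_pos"],np.degrees(yaw_now()),s["force"]);print(lever(PSI+np.radians(65)+1.08,-1))
path=[]
for k in range(13,16):
    p,y=lever(PSI+np.radians(65)+k*.09,-1);path.append((p[0],p[1],.131,y,1))
cmd(path)
E
```

```text
18.05 [ 0.53335484 -0.12193554  0.13308488] 41.53925531913719 [3.85402815 3.46082865 3.44675018]
(array([ 0.53309727, -0.12256003]), np.float64(0.7204621740891684))
[-0.007, -0.0012, 0.0021, 0, 0, -0.085, 1]
[-0.0064, -0.0014, -0.0, 0, 0, -0.09, 1]
[-0.0064, -0.0014, -0.0, 0, 0, -0.09, 1]
```

Call:
apply_moves(
  plan=[
    [-0.0065, -0.0015, 0, 0, 0, -0.09, 1],
    [-0.0065, -0.0015, 0, 0, 0, -0.09, 1],
    [-0.0065, -0.0015, 0, 0, 0, -0.09, 1],
    [-0.0065, -0.0015, 0, 0, 0, -0.09, 1],
    [-0.0065, -0.0015, 0, 0, 0, -0.09, 1],
    [-0.0065, -0.0015, 0, 0, 0, -0.09, 1],
    [0, 0, 0, 0, 0, 0, 1],
  ],
)

```text
t: 18.92
tcp_pos: [0.5024, -0.1487, 0.1324]
tool_rot: [0.808, 0.59, 0.001, 0.001]
force: [2.3, 1.4, 1.8]
finger_gap: 0.002
gripper_force: 1.2
```

```bash
python3 - <<'E'
from h import *
s=sense();print(s["t"],s["tcp_pos"],np.degrees(yaw_now()),s["force"]);print(lever(PSI+np.radians(65)+1.62,-1))
path=[]
p,y=lever(PSI+np.radians(165),-1);print(p)
cmd([(p[0],p[1],.131,y,2)])
E
```

```text
18.925 [ 0.5023931  -0.14866758  0.13235852] 72.2609838873499 [2.28522319 1.41667314 1.79543603]
(array([ 0.50414595, -0.14823122]), np.float64(1.2604621740891684))
[ 0.4996896  -0.15614763]
[-0.004, -0.0001, 0.0007, 0, 0, -0.062, 1]
[-0.004, -0.0004, 0.0007, 0, 0, -0.062, 1]
```

Call:
apply_moves(
  plan=[
    [-0.004, 0, 0, 0, 0, -0.062, 1],
    [-0.004, 0, 0, 0, 0, -0.062, 1],
    [0, 0, 0, 0, 0, 0, 1],
  ],
)

```text
t: 19.3
tcp_pos: [0.4984, -0.1552, 0.1315]
tool_rot: [0.77, 0.638, 0.0, -0.001]
force: [0.6, 3.0, 3.0]
finger_gap: -0.001
gripper_force: 2.2
```

Call:
apply_moves(
  plan=[
    [-0.002, 0, 0, 0, 0, 0, 1],
    [-0.001, 0, 0, 0, 0, 0, 1],
    [0, 0, 0, 0, 0, 0, 1],
  ],
)

```text
t: 19.68
tcp_pos: [0.4981, -0.1563, 0.1314]
tool_rot: [0.77, 0.638, 0.001, -0.002]
force: [2.6, 10.5, 5.4]
finger_gap: -0.003
gripper_force: 5.3
```

Call:
apply_moves(
  plan=[
    [-0.002, 0, 0, 0, 0, 0, 1],
    [-0.001, 0, 0, 0, 0, 0, 1],
    [0, 0, 0, 0, 0, 0, 1],
  ],
)

```text
t: 20.05
tcp_pos: [0.498, -0.1566, 0.1315]
tool_rot: [0.771, 0.637, 0.003, -0.003]
force: [6.2, 18.4, 7.2]
finger_gap: -0.002
gripper_force: 9.6
```

Force climbed while the lever stayed put, so it is at its stop. I'll back off, rise and check.

Call:
apply_moves(
  plan=[
    [0.01, 0, 0, 0, 0, 0, 1],
    [0.012, 0, 0, 0, 0, 0, 1],
    [0, 0, -0.05, 0, 0, 0, 1],
    [0, 0, -0.05, 0, 0, 0, 1],
    [0.06, 0, 0, 0, 0, 0, 1],
    [0.06, 0, 0, 0, 0, 0, 1],
    [0.06, 0, 0, 0, 0, 0, 1],
    [0, 0, 0, 0, 0, 0, 1],
  ],
)

```text
t: 21.05
tcp_pos: [0.5346, 0.0402, 0.2311]
tool_rot: [0.767, 0.641, -0.0, -0.0]
force: [-0.7, 0.1, -0.2]
finger_gap: -0.001
gripper_force: 0.0
```

```bash
python3 look.py l7; python3 meas.py | grep pad
```

```text
21.15 [0.5345 0.0368 0.231 ] 79.54595713426897 [-0.3  0.2 -0.1]
0 pad 125 [-0.1169 -0.0136]
now pad 120 [-0.068  -0.0132]
```

View pics/l7.png

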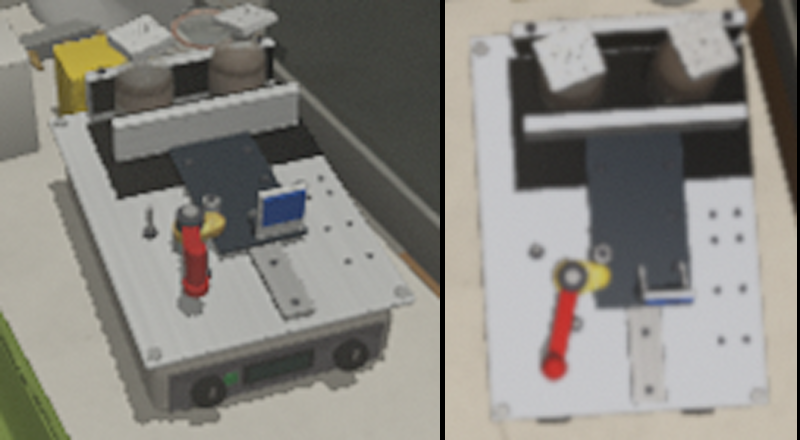

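The lever is back at its locked stop and the cam nose (600,275) sits behind the roller (601,253). The bar is home and both bottles are standing. The robot is clear, so I'm handing in.

```bash
python3 -c "
from station import *
print(sign_off())"
```

```text
the job is handed in; nothing more can be done
None
```

I released the lever, pushed the clamping bar to its end stop and swung the lever back to lock it; both bottles were standing and the robot was clear when I handed in at about 21 s (no verdict was returned).

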